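Find the weak price-card clip

TASK

Three price-card clips stand on the green ends of their short slides, and one has a weak spring. First draw the test card at least 2 cm out of each clip by its blue tab, comparing how hard each one holds; then push only the clip that lets go most easily along its slide, fully to the red end. Leave the other two clips on green with their cards drawn, and do not disturb the cup, bottle and steel knob beside them.

Things in the scene. Friction and masses are not known exactly. Their poses are not given: they have to be found in the camera images.
- clip_a (a joint): Position in m of spring clip a along its slide: 0 = near stop (green end, towards the robot), 0.110 = far stop (red end); grows as the clip is pushed away from the robot. It stays where it is left and takes about 4 N to slide. The clip covers only green below 0.03 and only red above 0.08.
- card_a (a joint): How far in m the test card of clip a has been drawn out sideways: 0 = fully in, 0.042 = stop (it cannot come right out). It stays where it is left; the clip's grip resists it with a steady force that is hidden: about 4 N in the weak clip, 11 to 13 N in the two sound ones.
- back_a (a point): Centre of clip a's flat near face, to push on: grey carriage with dark jaws, 50 mm along the slide, 46 mm across. Point 32 mm above the table; face 10 mm below to 9 mm above it; a 13 mm steel coil and wire levers on top reach 32 mm above it. Its spring is hidden inside. Axes: x along the slide to its red end, y the way the card is drawn, z up; turned with the slide.
- slide_a: Fixed slide of clip a: 230 mm long (x, towards the red end), 74 mm wide, top 12 mm above the table; near half green, far half red. Origin: centre of its underside. Dark stops, 8 mm thick and rising 7 mm above its top, cross both ends; the near one is 27 mm nearer than back_a when the clip is at 0.
- tab_a (a point): Centre of card a's blue upright tab, 36 (x) x 8 (y) x 42 mm high, 58.5 mm above the table. Axes as back_a; drawing moves it along +y. White level card, 40 mm wide, 4 mm thick, runs to the jaws; its top is 21 mm below the point. Card in: 48 mm gap between tab's inner (-y) face and jaws, room to lower shut fingers and push the tab out. All three units look alike.
- clip_b (a joint): Position in m of spring clip b along its slide: 0 = near stop (green end, towards the robot), 0.110 = far stop (red end); grows as the clip is pushed away from the robot. It stays where it is left and takes about 4 N to slide. The clip covers only green below 0.03 and only red above 0.08.
- card_b (a joint): How far in m the test card of clip b has been drawn out sideways: 0 = fully in, 0.042 = stop (it cannot come right out). It stays where it is left; the clip's grip resists it with a steady force that is hidden: about 4 N in the weak clip, 11 to 13 N in the two sound ones.
- back_b (a point): Centre of clip b's flat near face, to push on: grey carriage with dark jaws, 50 mm along the slide, 46 mm across. Point 32 mm above the table; face 10 mm below to 9 mm above it; a 13 mm steel coil and wire levers on top reach 32 mm above it. Its spring is hidden inside. Axes: x along the slide to its red end, y the way the card is drawn, z up; turned with the slide.
- slide_b: Fixed slide of clip b: 230 mm long (x, towards the red end), 74 mm wide, top 12 mm above the table; near half green, far half red. Origin: centre of its underside. Dark stops, 8 mm thick and rising 7 mm above its top, cross both ends; the near one is 27 mm nearer than back_b when the clip is at 0.
- tab_b (a point): Centre of card b's blue upright tab, 36 (x) x 8 (y) x 42 mm high, 58.5 mm above the table. Axes as back_b; drawing moves it along +y. White level card, 40 mm wide, 4 mm thick, runs to the jaws; its top is 21 mm below the point. Card in: 48 mm gap between tab's inner (-y) face and jaws, room to lower shut fingers and push the tab out. All three units look alike.
- clip_c (a joint): Position in m of spring clip c along its slide: 0 = near stop (green end, towards the robot), 0.110 = far stop (red end); grows as the clip is pushed away from the robot. It stays where it is left and takes about 4 N to slide. The clip covers only green below 0.03 and only red above 0.08.
- card_c (a joint): How far in m the test card of clip c has been drawn out sideways: 0 = fully in, 0.042 = stop (it cannot come right out). It stays where it is left; the clip's grip resists it with a steady force that is hidden: about 4 N in the weak clip, 11 to 13 N in the two sound ones.
- back_c (a point): Centre of clip c's flat near face, to push on: grey carriage with dark jaws, 50 mm along the slide, 46 mm across. Point 32 mm above the table; face 10 mm below to 9 mm above it; a 13 mm steel coil and wire levers on top reach 32 mm above it. Its spring is hidden inside. Axes: x along the slide to its red end, y the way the card is drawn, z up; turned with the slide.
- slide_c: Fixed slide of clip c: 230 mm long (x, towards the red end), 74 mm wide, top 12 mm above the table; near half green, far half red. Origin: centre of its underside. Dark stops, 8 mm thick and rising 7 mm above its top, cross both ends; the near one is 27 mm nearer than back_c when the clip is at 0.
- tab_c (a point): Centre of card c's blue upright tab, 36 (x) x 8 (y) x 42 mm high, 58.5 mm above the table. Axes as back_c; drawing moves it along +y. White level card, 40 mm wide, 4 mm thick, runs to the jaws; its top is 21 mm below the point. Card in: 48 mm gap between tab's inner (-y) face and jaws, room to lower shut fingers and push the tab out. All three units look alike.
- scoop_cup_mid (a point): Middle of a loose orange cup, 76 mm across, 90 mm tall (bystander).
- polish_mid (a point): Middle of a loose white bottle with red cap, 52 mm across, 150 mm tall (bystander).
- spare_knob_mid (a point): Middle of a loose steel knob, 42 mm across, 20 mm tall (bystander).

How it is judged:
By the outcome, as a careful person would: the job done as asked, in the order asked, and still so for the second after the job is handed in, with the robot touching nothing.
It also fails if it takes over 54 s, if anything falls off the work surface, if the arm or the gripper's body presses on something with over 40 N, if the wrist force passes 120 N, or if a joint passes its speed limit or range.

ROBOT

A 6-joint arm with a two-finger parallel gripper is mounted at the origin on the work surface. World frame = base frame: x ahead of the robot, y to its left, z up, the work surface at z = 0. Lengths are in m, angles in rad, forces in N, time in s.
With the tool pointing down it reaches from about 0.35 to 0.925 m from the base axis. Payload 6.4 kg.
Tool frame: the origin (TCP) lies midway between the tips of the shut fingers; the grasp point (between the pads) lies 19 mm behind it; z points along the fingers, x is the direction in which the jaws open and shut, and the axes are right-handed (so a half turn about z gives the same grasp; the last joint's range is limited). The gripper opens to 94 mm and grips with 3 to 60 N. Pads are 16 mm wide; open, the fingers measure 119 mm over their backs; the gripper's body (75 mm by 177 mm) begins 78 mm behind the grasp point.
Start: joints at [-1.319, 0.245, 1.558, -0, 1.339, -0.174], TCP at [0.268, -0.592, 0.205] pointing down, gripper open.
Joint ranges: [-3.13, 3.13], [-1.02, 2.26], [0.13, 2.54], [-0.95, 4.09], [0.21, 2.88], [-2.74, 2.74]. Speed limits (rad/s): [2.57, 2.57, 3.14, 3.14, 3.14, 3.14].

INTERFACE

Orientations are given as a unit quaternion [w, x, y, z].
In Python, from rig import env gives the robot as it stands.
- The arm moves only by the tool step_arm, never from a script. Its argument "increments" is a list that holds one entry, the list of rows, each a list of 7 numbers: the shift along the tool's x, y, z in mm, then the turn, a rotation vector about the tool's x, y, z in degrees, then the opening in per cent of the stroke, from 0 (shut) to 100 (fully open). A call has exactly 5 rows; each row shifts and turns the commanded pose from where the row before left it, along the tool's axes as they then stand; what a row does not reach is not made up. A row lasts 1/8 s, in which the tool goes at most 62.5 mm and 10.7 degrees, less where a joint would pass 70% of its speed; a pose out of reach is approached as far as the arm can. A call is refused whole if a number of a shift passes 62.5 or a number of a turn 10.7, either way. A call with a gripper value outside its range is refused whole. The fingers move at their own pace and stop on an object; "squeeze" is the grip in N (left out, the last holds). Time passes only in rows, so rows that do not move let the fingers close, or fill a call up. It gives the time, the measured TCP pose, the force and the opening at its end, in the units of the state.
- env.observe(): the state, without advancing time (a new reading comes with each control period).
- env.get_image(name): name is "scene" or "top" or "wrist"; returns a dict with "frame" (480x640x3 uint8, red, green, blue), "range_z" (480x640 float32, m along the optical axis (not along the pixel's ray), 0 where there is no reading), "intrinsics" (3x3 intrinsics, pixels), "xyz" and "attitude" of the camera in the world. Camera axes: x right, y down, z forward; pixel columns grow to the right and rows downward; lengths in m; the calibration is good to about 2 mm. The wrist camera is an equidistant fisheye: a pixel r from the principal point sees the ray r / f radians off the axis. A picture is of the moment at which its call begins.
- env.sign_off(): hands the job in, once; it reports no verdict.
The state is a dict: "t": time; "qpos": joint angles; "joint_velocities": joint speeds; "joint_torque": joint torques, N m; "position": TCP position; "tcp_rot": TCP orientation; "force": force on the tool from outside, world axes, zero at the start; "moment": the same for the moment, N m; "opening": finger opening in m.
Only numpy, scipy, OpenCV 4.12 (cv2) and the standard library are available. Lean on these libraries where they do the work, as an engineer would, in place of code of your own. Each camera call takes 0.05 s, during which the arm holds its last target.

## Working session

There is one attempt and no reset: what is moved stays moved. The work goes in short steps, Python scripts to look and compute and a tool call to move; the robot and the scene stay as the last step left them, time stands still between calls to the robot, and variables do not carry over. Pictures are saved under pics/ and viewed, and the job is handed in when it is done.

Besides the shell and the picture viewer there is one more tool, called after "Request:" as name(argument=value, ...), one argument or row to a line, values as JSON. step_arm: Moves the arm, as the interface text tells. Its arguments: {"type":"object","properties":{"increments":{"type":"array","items":{"type":"array","items":{"type":"array","items":{"type":"number"}}}},"squeeze":{"type":"number"}},"required":["increments"]}

```bash
ls; mkdir -p pics
python3 - <<'E'
from rig import env
import cv2,numpy as np
s=env.observe();print(s)
for n in("scene","top"):
    d=env.get_image(n);cv2.imwrite(f"pics/{n}0.png",d["frame"][:,:,::-1]);np.savez(f"pics/{n}0.npz",**d)
    print(n,d["intrinsics"],d["xyz"],d["attitude"])
E
```

```text
pics
{'t': 0.0, 'qpos': array([-1.31910789e+00,  2.45815013e-01,  1.55897316e+00,  8.09775625e-06,
        1.33866873e+00, -1.74085892e-01]), 'joint_velocities': array([ 0.00046616,  0.00106204, -0.00036865,  0.00087616, -0.00040822,
        0.00045915]), 'joint_torque': array([-1.50385684e-03, -4.15832841e+01, -3.14608383e+01,  6.83488534e-02,
        3.32352903e-02, -1.54277018e-04]), 'position': array([ 0.26833647, -0.59139148,  0.20436671]), 'tcp_rot': array([-6.35936587e-04,  8.40542435e-01, -5.41744909e-01, -6.81505307e-04]), 'force': array([ 0.33155443, -0.27336646, -0.50153941]), 'moment': array([ 0.02539312,  0.02525654, -0.02749612]), 'opening': 0.09379787214676796}
scene [[498.62438923   0.         318.57435405]
 [  0.         498.62438923 245.52915975]
 [  0.           0.           1.        ]] [ 0.99251077 -0.24125445  0.85686881] [-0.26408756  0.82304781  0.47974375 -0.1506519 ]
top [[451.19133025   0.         318.74425948]
 [  0.         451.19133025 240.04285283]
 [  0.           0.           1.        ]] [0.28132831 0.03145699 1.17932566] [-0.06929119  0.71287962 -0.69412314  0.07207256]
```

View pics/scene0.png

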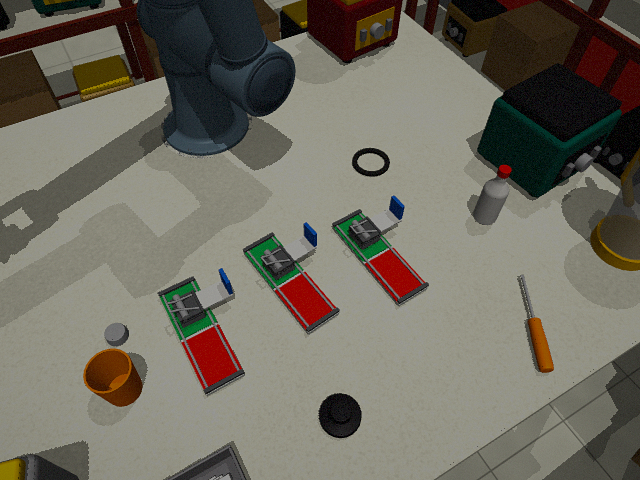

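View pics/top0.png

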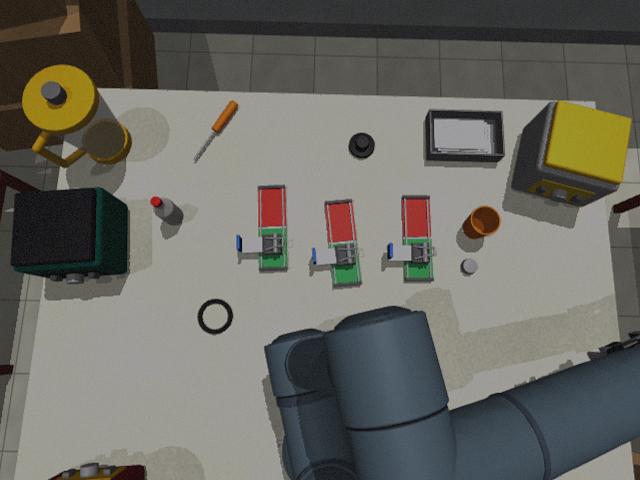

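The top view shows three units (slide centres near pixels (272,228), (342,243) and (417,238)), with tabs on their left, which is +y. The cup is at (481,222), the knob at (469,266) and the bottle at (165,210). Next I'll measure them.

```bash
cat > h.py <<'E'
import numpy as np,cv2
from scipy.spatial.transform import Rotation as R
def rot(q): return R.from_quat([q[1],q[2],q[3],q[0]]).as_matrix()
def cast(d,px,z):
    px=np.atleast_2d(px).astype(float);K=d["intrinsics"]
    r=np.c_[(px[:,0]-K[0,2])/K[0,0],(px[:,1]-K[1,2])/K[1,1],np.ones(len(px))]@rot(d["attitude"]).T
    t=(z-d["xyz"][2])/r[:,2];return d["xyz"]+r*t[:,None]
def cloud(d,m):
    v,u=np.nonzero(m&(d["range_z"]>0));z=d["range_z"][v,u];K=d["intrinsics"]
    c=np.c_[(u-K[0,2])/K[0,0]*z,(v-K[1,2])/K[1,1]*z,z];return c@rot(d["attitude"]).T+d["xyz"]
def masks(f):
    h=cv2.cvtColor(f,cv2.COLOR_RGB2HSV);H,S,V=[h[...,i].astype(int) for i in range(3)]
    return dict(blue=(H>100)&(H<130)&(S>170)&(V>50),red=((H<6)|(H>174))&(S>180)&(V>90),green=(H>45)&(H<80)&(S>130)&(V>50))
E
python3 - <<'E'
from h import *
for n in("top","scene"):
    d=dict(np.load(f"pics/{n}0.npz"));M=masks(d["frame"])
    for c in M:
        m=cv2.morphologyEx(M[c].astype(np.uint8),cv2.MORPH_CLOSE,np.ones((3,3)))
        k,L,st,ce=cv2.connectedComponentsWithStats(m)
        for i in range(1,k):
            if st[i,4]<25: continue
            P=cloud(d,L==i); 
            if np.median(P[:,2])>.12 or not(.35<np.median(P[:,0])<.75): continue
            o=f"{n} {c} px{ce[i].round(0)} n{st[i,4]} med{np.median(P,0).round(4)} zmax{np.percentile(P[:,2],98):.3f}"
            if c!="blue":
                ct=cv2.findContours((L==i).astype(np.uint8),cv2.RETR_EXTERNAL,cv2.CHAIN_APPROX_NONE)[0]
                ct=max(ct,key=len)[:,0]
                w=cast(d,ct,.012)[:,:2].astype(np.float32)
                r=cv2.minAreaRect(w*1000);o+=f" rect{np.round(r[0],1)},{np.round(r[1],1)},{r[2]:.1f}"
            else: o+=f" min{P.min(0).round(3)} max{P.max(0).round(3)}"
            print(o)
E
```

```text
top blue px[238. 243.] n41 med[0.493  0.2301 0.078 ] zmax0.083 min[0.477 0.227 0.06 ] max[0.51  0.234 0.083]
top blue px[390. 250.] n39 med[ 0.4838 -0.1472  0.0784] zmax0.083 min[ 0.469 -0.151  0.063] max[ 0.499 -0.145  0.083]
top red px[271. 207.] n724 med[0.6053 0.159  0.0113] zmax0.016 rect[606.5 158.7],[102.6  51.1],2.9
top red px[417. 218.] n631 med[ 0.583  -0.231   0.0114] zmax0.016 rect[ 588.7 -230. ],[99.2 51.2],1.6
top red px[337. 206.] n46 med[ 0.616  -0.0098  0.0117] zmax0.016 rect[607.1 -22. ],[27.5 51.7],8.2
top red px[350. 228.] n50 med[ 0.5461 -0.052   0.0109] zmax0.016 rect[560.9 -47.3],[76.8 12.6],6.9
top red px[338. 236.] n80 med[ 0.5282 -0.0208  0.0112] zmax0.016 rect[538.8 -19.9],[40.7 29.8],7.4
top green px[275. 236.] n158 med[0.5364 0.1415 0.0111] zmax0.016 rect[496.6 151.3],[97.1 71.5],2.3
top green px[417. 241.] n71 med[ 0.5237 -0.2274  0.0116] zmax0.016 rect[ 524.8 -230.6],[12.3 51.9],11.1
top green px[273. 260.] n246 med[0.4618 0.1485 0.011 ] zmax0.017 rect[470.9 149.9],[50.3 49.8],2.4
top green px[346. 273.] n400 med[ 0.4332 -0.043   0.0113] zmax0.017 rect[
[... 409 characters left out ...]
0.0766] zmax0.081 min[ 0.469 -0.153  0.04 ] max[ 0.506 -0.145  0.082]
scene red px[395. 274.] n1494 med[0.6074 0.1585 0.0115] zmax0.016 rect[605.4 158.2],[101.4  74. ],3.9
scene red px[305. 299.] n1685 med[ 0.5706 -0.026   0.0116] zmax0.016 rect[569.4 -26.3],[101.2  73.4],7.0
scene red px[211. 356.] n1885 med[ 0.5887 -0.2292  0.0113] zmax0.015 rect[ 587.8 -228.3],[100.6  73.6],0.8
scene green px[360. 240.] n721 med[0.5197 0.1361 0.0118] zmax0.016 rect[495.9 150.7],[105.6  73.7],4.1
scene green px[269. 261.] n786 med[ 0.4471 -0.0557  0.0116] zmax0.016 rect[460.8 -39.7],[105.4  73.6],7.0
scene green px[187. 312.] n826 med[ 0.5006 -0.2351  0.0114] zmax0.046 rect[ 478.2 -230.7],[105.5  73.5],1.3
```

```bash
cat >> h.py <<'E'
U={'L':((.5505,.1545),3.9),'M':((.516,-.0329),7.0),'R':((.534,-.2295),1.25)}
def fr(u):
    c,a=U[u];a=np.radians(a);return np.array([*c,0]),np.array([[np.cos(a),-np.sin(a),0],[np.sin(a),np.cos(a),0],[0,0,1]])
E
python3 - <<'E'
from h import *
for n in("top","scene"):
    d=dict(np.load(f"pics/{n}0.npz"));P=cloud(d,np.ones((480,640),bool));C=d["frame"][d["range_z"]>0]
    h=cv2.cvtColor(C[None],cv2.COLOR_RGB2HSV)[0].astype(int)
    b=(h[:,0]>98)&(h[:,0]<132)&(h[:,1]>110)
    for u in U:
        c,A=fr(u);Q=(P-c)@A
        ins=(abs(Q[:,0])<.12)&(abs(Q[:,1])<.13)
        q=Q[ins&b&(Q[:,2]>.035)&(Q[:,1]>.05)]
        print(n,u,"tab",len(q),[np.percentile(q[:,i],[2,50,98]).round(4).tolist() for i in range(3)])
        q=Q[ins&(abs(Q[:,1])<.025)&(Q[:,2]>.03)&(Q[:,2]<.046)]
        print("   car",len(q),[np.percentile(q[:,i],[1,50,99]).round(4).tolist() for i in range(3)])
        q=Q[ins&(abs(Q[:,1])<.025)&(Q[:,2]>.05)]
        if len(q):print("   coil",len(q),[np.percentile(q[:,i],[1,50,99]).round(4).tolist() for i in range(3)])
        q=Q[ins&(abs(Q[:,1])<.06)&(Q[:,1]>.045)&(Q[:,2]>.03)]
        if len(q):print("   card",len(q),[np.percentile(q[:,i],[1,50,99]).round(4).tolist() for i in range(3)])
    im=d["frame"]; 
    x0,y0,x1,y1=(230,170,490,300) if n=="top" else (140,180,440,400)
    cv2.imwrite(f"pics/{n}_crop.png",cv2.resize(im[y0:y1,x0:x1,::-1],None,fx=2.6,fy=2.6,interpolation=cv2.INTER_CUBIC))
E
```

```text
top L tab 67 [[-0.0684, -0.0524, -0.0346], [0.077, 0.0781, 0.0823], [0.043, 0.0753, 0.0828]]
   car 243 [[-0.0764, -0.0513, -0.027], [-0.0217, 0.0088, 0.0245], [0.0324, 0.0413, 0.0458]]
   coil 80 [[-0.0753, -0.0521, -0.0282], [-0.0231, -0.0099, 0.0015], [0.0501, 0.0531, 0.0627]]
   card 87 [[-0.0699, -0.0517, -0.0324], [0.0453, 0.0527, 0.0589], [0.032, 0.0362, 0.0417]]
top M tab 41 [[-0.0575, -0.0426, -0.0223], [0.0769, 0.08, 0.0829], [0.0618, 0.0782, 0.0826]]
   car 243 [[-0.0645, -0.0404, -0.0145], [-0.0216, 0.0078, 0.0248], [0.0306, 0.0416, 0.0457]]
   coil 84 [[-0.0642, -0.0429, -0.0149], [-0.0235, -0.0095, 0.0046], [0.0501, 0.0527, 0.0611]]
   card 91 [[-0.0593, -0.0402, -0.0199], [0.0453, 0.0526, 0.0599], [0.0315, 0.0368, 0.0418]]
top R tab 61 [[-0.0655, -0.05, -0.0303], [0.0783, 0.0838, 0.0865], [0.0612, 0.0775, 0.0829]]
   car 249 [[-0.0722, -0.0481, -0.0219], [-0.0225, 0.0082, 0.0246], [0.0316, 0.0414, 0.0459]]
   coil 86 [[-0.0709, -0.0464, -0.0243], [-0.0243, -0.0097, 0.0097], [0.05, 0.0523, 0.0631]]
   card 90 [[-0.0663, -0.048, -0.0291], [0.045, 0.0526, 0.0592], [0.0316
[... 449 characters left out ...]
0.0764, 0.0827], [0.0401, 0.0668, 0.081]]
   car 400 [[-0.0626, -0.0302, -0.0117], [-0.0229, 0.0062, 0.0237], [0.0307, 0.0411, 0.0458]]
   coil 125 [[-0.0619, -0.0384, -0.012], [-0.0243, -0.01, 0.0024], [0.0501, 0.0525, 0.0609]]
   card 128 [[-0.0571, -0.0363, -0.0173], [0.0453, 0.0526, 0.0599], [0.033, 0.0368, 0.0399]]
scene R tab 139 [[-0.0612, -0.0363, -0.0272], [0.0773, 0.0803, 0.0846], [0.0417, 0.0761, 0.0809]]
   car 491 [[-0.0706, -0.0397, -0.0197], [-0.0229, 0.0069, 0.0246], [0.0306, 0.0411, 0.0458]]
   coil 164 [[-0.0703, -0.0454, -0.0213], [-0.0243, -0.0104, 0.0013], [0.05, 0.052, 0.0606]]
   card 157 [[-0.0659, -0.0442, -0.0256], [0.0454, 0.0526, 0.0599], [0.0334, 0.0367, 0.0406]]
```

View pics/top_crop.png

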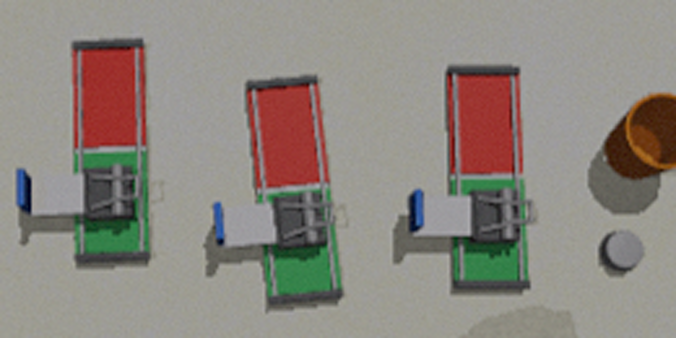

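View pics/scene_crop.png

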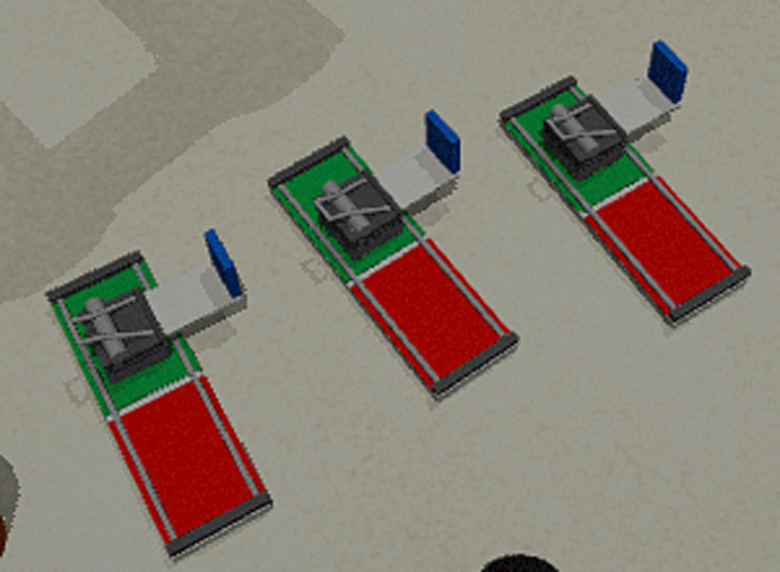

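```bash
cat >> h.py <<'E'
def W(u,p):
    c,A=fr(u);return c+A@np.array(p,float)
def plan(s,tgt,yaw,n):
    """rows from state s to world tgt & tool-x yaw(deg): n equal rows"""
    Rm=R.from_matrix(rot(s["tcp_rot"]));T=R.from_euler('z',yaw,degrees=True)*R.from_quat([1,0,0,0])
    dv=(Rm.inv()*T).as_rotvec();dp=(np.array(tgt)-s["position"])/n
    print("pos",s["position"].round(4),"t",s["t"],"total rotvec deg",np.degrees(dv).round(2),"dist mm",np.linalg.norm(dp*n*1000).round(1),"f",s["force"].round(2))
    for i in range(n):
        print((Rm.inv().apply(dp)*1000).round(1).tolist(),np.degrees(dv/n).round(2).tolist());Rm=Rm*R.from_rotvec(dv/n)
E
python3 - <<'E'
from h import *
from rig import env
for u,x in(('R',-.046),('M',-.038),('L',-.05)): print(u,'tabgap',W(u,[x,.055,.05]).round(4))
t=W('R',[-.046,.055,.15]);plan(env.observe(),t,1.25,10)
E
```

```text
R tabgap [ 0.4868 -0.1755  0.05  ]
M tabgap [0.4716 0.0171 0.05  ]
L tabgap [0.4969 0.206  0.05  ]
pos [ 0.2684 -0.5914  0.2045] t 0.1 total rotvec deg [ -0.07   0.07 -66.86] dist mm 472.9 f [ 0.5   0.03 -0.65]
[-28.8, -37.1, 5.5] [-0.01, 0.01, -6.69]
[-24.3, -40.2, 5.5] [-0.01, 0.01, -6.69]
[-19.5, -42.7, 5.5] [-0.01, 0.01, -6.69]
[-14.4, -44.7, 5.5] [-0.01, 0.01, -6.69]
[-9.1, -46.1, 5.5] [-0.01, 0.01, -6.69]
[-3.7, -46.8, 5.5] [-0.01, 0.01, -6.69]
[1.8, -46.9, 5.5] [-0.01, 0.01, -6.69]
[7.3, -46.4, 5.5] [-0.01, 0.01, -6.69]
[12.6, -45.3, 5.5] [-0.01, 0.01, -6.69]
[17.8, -43.5, 5.5] [-0.01, 0.01, -6.69]
```

Request:
step_arm(
  increments=[
    [[-29, -37, 5, 0, 0, -6.7, 0], [-24, -40, 5, 0, 0, -6.7, 0], [-19.5, -43, 5, 0, 0, -6.7, 0], [-14.5, -45, 5, 0, 0, -6.7, 0], [-9, -46, 5, 0, 0, -6.7, 0]],
  ],
  squeeze=10,
)

```text
t: 0.72
position: [0.3782, -0.3822, 0.1799]
tcp_rot: [-0.0, 0.962, -0.275, -0.0]
force: [0.0, -0.5, 0.9]
opening: 0.0475
```

Request:
step_arm(
  increments=[
    [[-4, -47, 6, 0, 0, -6.7, 0], [2, -47, 6, 0, 0, -6.7, 0], [7, -46, 6, 0, 0, -6.7, 0], [12.5, -45, 6, 0, 0, -6.7, 0], [18, -43.5, 6, 0, 0, -6.7, 0]],
  ],
)

```text
t: 1.35
position: [0.4866, -0.1744, 0.15]
tcp_rot: [-0.0, 1.0, 0.014, -0.0]
force: [0.5, -1.0, -0.5]
opening: 0.0011
```

Run:
```python
from h import *
from rig import env
t=W('R',[-.046,.055,.15]);s=env.observe();plan(s,t,1.25,1);print(s["opening"])
```

```text
pos [ 0.4866 -0.1744  0.15  ] t 1.35 total rotvec deg [-0.01  0.02  0.36] dist mm 1.1 f [ 0.53 -0.97 -0.53]
[0.2, 1.1, 0.0] [-0.01, 0.02, 0.36]
0.001089299245910591
```

Request:
step_arm(
  increments=[
    [[0, 1, 30, 0, 0, 0.4, 0], [0, 0, 30, 0, 0, 0, 0], [0, 0, 25, 0, 0, 0, 0], [0, 0, 13, 0, 0, 0, 0], [0, 0, 0, 0, 0, 0, 0]],
  ],
)

```text
t: 1.98
position: [0.4857, -0.1767, 0.0517]
tcp_rot: [-0.001, 1.0, 0.009, -0.001]
force: [-0.0, 0.2, 0.7]
opening: 0.0001
```

Request:
step_arm(
  increments=[
    [[0, -4, 0, 0, 0, 0, 0], [0, -4, 0, 0, 0, 0, 0], [0, -3, 0, 0, 0, 0, 0], [0, -3, 0, 0, 0, 0, 0], [0, -3, 0, 0, 0, 0, 0]],
  ],
)

```text
t: 2.6
position: [0.4864, -0.162, 0.0526]
tcp_rot: [0.003, 1.0, 0.01, 0.001]
force: [0.8, -11.2, -5.9]
opening: 0.0005
```

Request:
step_arm(
  increments=[
    [[0, -3, 0, 0, 0, 0, 0], [0, -3, 0, 0, 0, 0, 0], [0, -3, 0, 0, 0, 0, 0], [0, -3, 0, 0, 0, 0, 0], [0, -3, 0, 0, 0, 0, 0]],
  ],
)

```text
t: 3.22
position: [0.4861, -0.1479, 0.0526]
tcp_rot: [0.003, 1.0, 0.009, 0.001]
force: [0.4, -11.7, -5.2]
opening: 0.0006
```

Request:
step_arm(
  increments=[
    [[0, -3, 0, 0, 0, 0, 0], [0, -3, 0, 0, 0, 0, 0], [0, -3, 0, 0, 0, 0, 0], [0, -3, 0, 0, 0, 0, 0], [0, -3, 0, 0, 0, 0, 0]],
  ],
)

```text
t: 3.85
position: [0.4858, -0.1328, 0.0526]
tcp_rot: [0.003, 1.0, 0.009, 0.0]
force: [-0.3, -12.1, -4.5]
opening: 0.0007
```

```bash
cat > look.py <<'E'
from h import *
from rig import env
import sys
n=sys.argv[1]; s=env.observe();print("t",s["t"],s["position"].round(4),s["force"].round(2))
D={k:env.get_image(k) for k in("scene","top")}
for k,d in D.items():
    cv2.imwrite(f"pics/{k}{n}.png",d["frame"][:,:,::-1])
    P=cloud(d,np.ones((480,640),bool));h=cv2.cvtColor(d["frame"][d["range_z"]>0][None],cv2.COLOR_RGB2HSV)[0].astype(int)
    b=(h[:,0]>98)&(h[:,0]<132)&(h[:,1]>110)
    for u in U:
        c,A=fr(u);Q=(P-c)@A;ins=(abs(Q[:,0])<.13)&(Q[:,1]<.14)
        q=Q[ins&b&(Q[:,2]>.04)&(Q[:,2]<.084)&(Q[:,1]>.05)]
        e=Q[ins&(abs(Q[:,1])<.02)&(Q[:,2]>.03)&(Q[:,2]<.046)]
        print(k,u,"tab x,y",len(q),q.size and [np.percentile(q[:,i],[2,50,98]).round(4).tolist() for i in (0,1)],"car x",e.size and np.percentile(e[:,0],[1,99]).round(4))
E
python3 look.py 1
```

```text
t 3.85 [ 0.4858 -0.1328  0.0526] [ -0.3  -12.12  -4.51]
scene L tab x,y 217 [[-0.0645, -0.0456, -0.031], [0.0751, 0.0775, 0.0834]] car x [-0.0739 -0.0236]
scene M tab x,y 195 [[-0.0526, -0.0336, -0.0192], [0.0749, 0.0763, 0.0824]] car x [-0.0627 -0.0118]
scene R tab x,y 5 [[-0.0289, -0.0284, -0.0279], [0.1072, 0.1098, 0.1136]] car x [-0.0704 -0.0198]
top L tab x,y 67 [[-0.0683, -0.0522, -0.0347], [0.077, 0.0781, 0.0824]] car x [-0.0764 -0.027 ]
top M tab x,y 41 [[-0.0574, -0.0421, -0.0222], [0.0768, 0.0799, 0.0829]] car x [-0.0643 -0.0144]
top R tab x,y 0 0 car x [-0.0725 -0.0518]
```

Request:
step_arm(
  increments=[
    [[0, 6, 0, 0, 0, 0, 0], [0, 8, 0, 0, 0, 0, 0], [0, 0, -40, 0, 0, 0, 0], [0, 0, -40, 0, 0, 0, 0], [0, 0, 0, 0, 0, 0, 0]],
  ],
)

```text
t: 4.58
position: [0.4881, -0.1453, 0.136]
tcp_rot: [0.002, 1.0, 0.009, 0.003]
force: [-0.8, -0.7, -0.7]
opening: 0.0004
```

Run:
```python
from h import *
from rig import env
t=W('M',[-.038,.05,.13]);s=env.observe();plan(s,t,7,4)
```

```text
pos [ 0.4881 -0.1453  0.136 ] t 4.575 total rotvec deg [ 0.21 -0.35 -6.01] dist mm 158.3 f [-0.8  -0.74 -0.71]
[-3.3, -39.4, 1.4] [0.05, -0.09, -1.5]
[-2.3, -39.5, 1.4] [0.05, -0.09, -1.5]
[-1.2, -39.5, 1.4] [0.05, -0.09, -1.5]
[-0.2, -39.6, 1.5] [0.05, -0.09, -1.5]
```

Request:
step_arm(
  increments=[
    [[-3.3, -39.5, 1.5, 0, 0, -1.5, 0], [-2.3, -39.5, 1.5, 0, 0, -1.5, 0], [-1.2, -39.5, 1.5, 0, 0, -1.5, 0], [0, -39.5, 1.5, 0, 0, -1.5, 0], [0, 0, 0, 0, 0, 0, 0]],
  ],
)

```text
t: 5.2
position: [0.4686, 0.0153, 0.1249]
tcp_rot: [-0.0, 0.998, 0.063, -0.001]
force: [-0.1, -0.5, -0.9]
opening: 0.0004
```

Run:
```python
from h import *
from rig import env
t=W('M',[-.038,.05,.052]);s=env.observe();plan(s,t,7,1)
```

```text
pos [0.4686 0.0153 0.1249] t 5.2 total rotvec deg [-0.07  0.16  0.2 ] dist mm 73.0 f [-0.1  -0.53 -0.89]
[3.4, 3.7, 72.9] [-0.07, 0.16, 0.2]
```

Request:
step_arm(
  increments=[
    [[3, 3.5, 0, 0, 0, 0, 0], [0, 0, 25, 0, 0, 0, 0], [0, 0, 28, 0, 0, 0, 0], [0, 0, 18, 0, 0, 0, 0], [0, 0, 0, 0, 0, 0, 0]],
  ],
)

```text
t: 5.82
position: [0.4724, 0.0093, 0.0539]
tcp_rot: [-0.0, 0.998, 0.06, -0.002]
force: [0.6, -0.8, 0.7]
opening: 0.0004
```

Request:
step_arm(
  increments=[
    [[0, -5, 0, 0, 0, 0, 0], [0, -5, 0, 0, 0, 0, 0], [0, -4, 0, 0, 0, 0, 0], [0, -3, 0, 0, 0, 0, 0], [0, -3, 0, 0, 0, 0, 0]],
  ],
)

```text
t: 6.45
position: [0.4713, 0.0288, 0.0555]
tcp_rot: [0.002, 0.998, 0.062, 0.0]
force: [2.0, -13.3, -5.3]
opening: 0.0004
```

Request:
step_arm(
  increments=[
    [[0, -3, 0, 0, 0, 0, 0], [0, -3, 0, 0, 0, 0, 0], [0, -3, 0, 0, 0, 0, 0], [0, -3, 0, 0, 0, 0, 0], [0, -3, 0, 0, 0, 0, 0]],
  ],
)

```text
t: 7.08
position: [0.4697, 0.0423, 0.0554]
tcp_rot: [0.003, 0.998, 0.062, 0.0]
force: [1.8, -13.3, -4.7]
opening: 0.0003
```

Request:
step_arm(
  increments=[
    [[0, -3, 0, 0, 0, 0, 0], [0, -3, 0, 0, 0, 0, 0], [0, -3, 0, 0, 0, 0, 0], [0, -3, 0, 0, 0, 0, 0], [0, -3, 0, 0, 0, 0, 0]],
  ],
)

```text
t: 7.7
position: [0.4678, 0.0572, 0.0554]
tcp_rot: [0.003, 0.998, 0.062, 0.0]
force: [1.8, -12.9, -3.9]
opening: 0.0008
```

```bash
python3 look.py 2
python3 - <<'E'
from h import *
from rig import env
c,A=fr('M');print((env.observe()["position"]-c)@A)
E
```

```text
t 7.7 [0.4678 0.0572 0.0554] [  1.76 -12.92  -3.91]
scene L tab x,y 215 [[-0.0641, -0.0455, -0.0306], [0.0752, 0.0776, 0.0834]] car x [-0.0744 -0.0237]
scene M tab x,y 58 [[-0.0328, -0.0229, -0.019], [0.1031, 0.1047, 0.1096]] car x [-0.0623 -0.0121]
scene R tab x,y 142 [[-0.0608, -0.0379, -0.0269], [0.1069, 0.1095, 0.1145]] car x [-0.0705 -0.0197]
top L tab x,y 68 [[-0.0677, -0.0515, -0.0346], [0.077, 0.0779, 0.0825]] car x [-0.0731 -0.0273]
top M tab x,y 0 0 car x [-0.0646 -0.0141]
top R tab x,y 66 [[-0.065, -0.0495, -0.0306], [0.1075, 0.113, 0.1161]] car x [-0.0723 -0.0219]
[-0.0368139   0.09553925  0.05539893]
```

Request:
step_arm(
  increments=[
    [[0, 6, 0, 0, 0, 0, 0], [0, 8, 0, 0, 0, 0, 0], [0, 0, -40, 0, 0, 0, 0], [0, 0, -40, 0, 0, 0, 0], [0, 0, 0, 0, 0, 0, 0]],
  ],
)

```text
t: 8.43
position: [0.4716, 0.0456, 0.1389]
tcp_rot: [0.001, 0.998, 0.061, 0.004]
force: [-0.3, 0.1, -0.8]
opening: 0.0002
```

Run:
```python
from h import *
from rig import env
t=W('L',[-.049,.052,.13]);s=env.observe();plan(s,t,3.9,4)
```

```text
pos [0.4716 0.0456 0.1389] t 8.425 total rotvec deg [ 0.08 -0.41  3.1 ] dist mm 159.9 f [-0.26  0.1  -0.83]
[11.4, -38.3, 2.2] [0.02, -0.1, 0.77]
[10.8, -38.4, 2.2] [0.02, -0.1, 0.77]
[10.3, -38.5, 2.2] [0.02, -0.1, 0.77]
[9.8, -38.7, 2.2] [0.02, -0.1, 0.77]
```

Request:
step_arm(
  increments=[
    [[11.5, -38.5, 2, 0, 0, 0.8, 0], [11, -38.5, 2, 0, 0, 0.8, 0], [10.5, -38.5, 2, 0, 0, 0.8, 0], [10, -38.5, 2, 0, 0, 0.8, 0], [0, 0, 0, 0, 0, 0, 0]],
  ],
)

```text
t: 9.05
position: [0.4953, 0.2052, 0.1258]
tcp_rot: [0.0, 0.999, 0.035, -0.001]
force: [0.0, -1.7, 0.1]
opening: 0.0003
```

Run:
```python
from h import *
from rig import env
t=W('L',[-.049,.052,.053]);s=env.observe();plan(s,t,3.9,1)
```

```text
pos [0.4953 0.2052 0.1258] t 9.05 total rotvec deg [0.   0.15 0.09] dist mm 72.9 f [ 0.01 -1.69  0.13]
[2.8, 2.3, 72.8] [0.0, 0.15, 0.09]
```

Request:
step_arm(
  increments=[
    [[2.5, 3, 0, 0, 0, 0, 0], [0, 0, 25, 0, 0, 0, 0], [0, 0, 28, 0, 0, 0, 0], [0, 0, 18, 0, 0, 0, 0], [0, 0, 0, 0, 0, 0, 0]],
  ],
)

```text
t: 9.68
position: [0.4979, 0.1998, 0.055]
tcp_rot: [0.0, 0.999, 0.033, -0.002]
force: [-0.1, 0.7, 0.2]
opening: 0.0004
```

Request:
step_arm(
  increments=[
    [[0, -5, 0, 0, 0, 0, 0], [0, -5, 0, 0, 0, 0, 0], [0, -4, 0, 0, 0, 0, 0], [0, -3, 0, 0, 0, 0, 0], [0, -3, 0, 0, 0, 0, 0]],
  ],
)

```text
t: 10.3
position: [0.4978, 0.2203, 0.0566]
tcp_rot: [0.001, 0.999, 0.034, 0.0]
force: [0.1, -3.5, 0.1]
opening: 0.0005
```

Request:
step_arm(
  increments=[
    [[0, -3, 0, 0, 0, 0, 0], [0, -3, 0, 0, 0, 0, 0], [0, -3, 0, 0, 0, 0, 0], [0, -3, 0, 0, 0, 0, 0], [0, -3, 0, 0, 0, 0, 0]],
  ],
)

```text
t: 10.92
position: [0.4967, 0.2359, 0.0565]
tcp_rot: [0.0, 0.999, 0.033, 0.0]
force: [0.6, -4.4, 0.8]
opening: 0.0001
```

Request:
step_arm(
  increments=[
    [[0, -3, 0, 0, 0, 0, 0], [0, -3, 0, 0, 0, 0, 0], [0, -3, 0, 0, 0, 0, 0], [0, -3, 0, 0, 0, 0, 0], [0, -3, 0, 0, 0, 0, 0]],
  ],
)

```text
t: 11.55
position: [0.4957, 0.2509, 0.0565]
tcp_rot: [-0.0, 0.999, 0.033, 0.0]
force: [1.8, -4.1, 0.4]
opening: 0.0003
```

```bash
python3 look.py 3
python3 - <<'E'
from h import *
from rig import env
c,A=fr('L');print((env.observe()["position"]-c)@A)
E
```

```text
t 11.55 [0.4957 0.2509 0.0565] [ 1.85 -4.14  0.36]
scene L tab x,y 73 [[-0.0439, -0.0334, -0.0304], [0.1076, 0.1101, 0.1161]] car x [-0.0741 -0.0233]
scene M tab x,y 191 [[-0.0521, -0.0339, -0.0195], [0.1037, 0.1053, 0.1113]] car x [-0.0627 -0.012 ]
scene R tab x,y 145 [[-0.061, -0.0359, -0.0268], [0.1069, 0.1095, 0.1142]] car x [-0.0705 -0.0197]
top L tab x,y 0 0 car x [-0.0763 -0.027 ]
top M tab x,y 48 [[-0.0575, -0.0422, -0.0222], [0.1051, 0.1085, 0.1122]] car x [-0.0644 -0.0147]
top R tab x,y 66 [[-0.0653, -0.0496, -0.031], [0.1079, 0.1132, 0.1159]] car x [-0.0722 -0.022 ]
[-0.04814615  0.10012949  0.05650373]
```

L lets go at about 4 N, against roughly 12 N for R and 13 N for M. So L is the weak clip. I'll back off and go behind its carriage.

Request:
step_arm(
  increments=[
    [[0, 6, 0, 0, 0, 0, 0], [0, 8, 0, 0, 0, 0, 0], [0, 0, -40, 0, 0, 0, 0], [0, 0, -40, 0, 0, 0, 0], [0, 0, 0, 0, 0, 0, 0]],
  ],
)

```text
t: 12.28
position: [0.4989, 0.2371, 0.1401]
tcp_rot: [-0.001, 0.999, 0.033, 0.003]
force: [0.1, -0.6, -0.4]
opening: 0.0007
```

Run:
```python
from h import *
from rig import env
t=W('L',[-.118,.0,.13]);s=env.observe();plan(s,t,3.9,4)
```

```text
pos [0.4989 0.2371 0.1401] t 12.275 total rotvec deg [-0.11 -0.39 -0.13] dist mm 112.7 f [ 0.08 -0.58 -0.41]
[-18.0, 21.5, 2.4] [-0.03, -0.1, -0.03]
[-18.0, 21.5, 2.4] [-0.03, -0.1, -0.03]
[-18.0, 21.5, 2.4] [-0.03, -0.1, -0.03]
[-18.0, 21.5, 2.5] [-0.03, -0.1, -0.03]
```

Request:
step_arm(
  increments=[
    [[-18, 21.5, 2.5, 0, 0, 0, 0], [-18, 21.5, 2.5, 0, 0, 0, 0], [-18, 21.5, 2.5, 0, 0, 0, 0], [-18, 21.5, 2.5, 0, 0, 0, 0], [0, 0, 0, 0, 0, 0, 0]],
  ],
)

```text
t: 12.9
position: [0.4287, 0.1453, 0.1248]
tcp_rot: [-0.0, 0.999, 0.032, -0.001]
force: [0.2, -0.6, 0.6]
opening: 0.0003
```

Run:
```python
from h import *
from rig import env
t=W('L',[-.116,.0,.029]);s=env.observe();plan(s,t,3.9,1)
```

```text
pos [0.4287 0.1453 0.1248] t 12.9 total rotvec deg [-0.03  0.16 -0.23] dist mm 96.0 f [ 0.15 -0.58  0.61]
[6.4, -0.8, 95.8] [-0.03, 0.16, -0.23]
```

Request:
step_arm(
  increments=[
    [[4, -1, 20, 0, 0, -0.2, 0], [0, 0, 30, 0, 0, 0, 0], [0, 0, 30, 0, 0, 0, 0], [0, 0, 15, 0, 0, 0, 0], [0, 0, 0, 0, 0, 0, 0]],
  ],
)

```text
t: 13.52
position: [0.4337, 0.1476, 0.0304]
tcp_rot: [-0.0, 0.999, 0.035, -0.001]
force: [0.7, -0.7, 0.4]
opening: 0.0003
```

Request:
step_arm(
  increments=[
    [[8, 0, 0, 0, 0, 0, 0], [8, 0, 0, 0, 0, 0, 0], [6, 0, 0, 0, 0, 0, 0], [5, 0, 0, 0, 0, 0, 0], [5, 0, 0, 0, 0, 0, 0]],
  ],
)

```text
t: 14.15
position: [0.4657, 0.1496, 0.0313]
tcp_rot: [0.0, 0.999, 0.035, -0.001]
force: [-4.5, 0.2, 3.2]
opening: 0.0007
```

```bash
python3 look.py 4
python3 - <<'E'
from h import *
from rig import env
c,A=fr('L');print((env.observe()["position"]-c)@A)
E
```

```text
t 14.15 [0.4657 0.1496 0.0313] [-4.49  0.22  3.18]
scene L tab x,y 222 [[-0.0629, -0.0444, -0.0294], [0.1076, 0.1098, 0.1166]] car x [-0.0944 -0.0221]
scene M tab x,y 194 [[-0.0522, -0.0337, -0.0195], [0.1033, 0.1053, 0.1119]] car x [-0.0626 -0.012 ]
scene R tab x,y 141 [[-0.0613, -0.0369, -0.0267], [0.1068, 0.1095, 0.1141]] car x [-0.0706 -0.0199]
top L tab x,y 0 0 car x 0
top M tab x,y 47 [[-0.0572, -0.0419, -0.0223], [0.1053, 0.1084, 0.1123]] car x [-0.0644 -0.0148]
top R tab x,y 65 [[-0.0648, -0.0482, -0.0308], [0.1077, 0.1131, 0.1158]] car x [-0.0722 -0.0221]
[-0.08455748  0.00088798  0.03129114]
```

View pics/scene4.png

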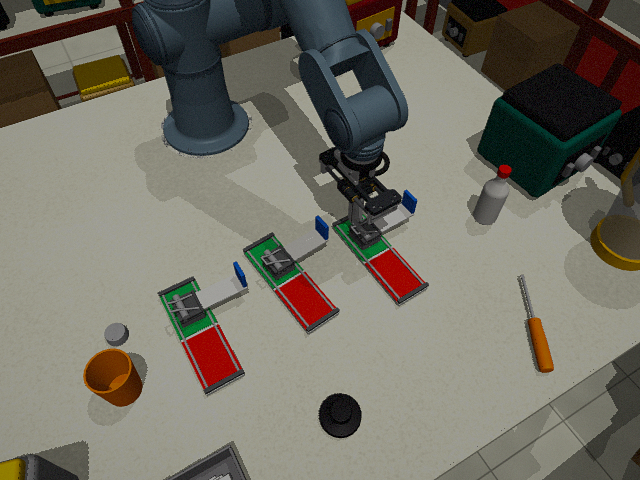

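The image shows the shut fingers just behind L's jaws at about (362,228), in contact at 4.5 N. All three tabs are drawn and the bystanders are clear. I'll push now.

Request:
step_arm(
  increments=[
    [[8, 0, 0, 0, 0, 0, 0], [10, 0, 0, 0, 0, 0, 0], [10, 0, 0, 0, 0, 0, 0], [10, 0, 0, 0, 0, 0, 0], [10, 0, 0, 0, 0, 0, 0]],
  ],
)

```text
t: 14.88
position: [0.5145, 0.1529, 0.031]
tcp_rot: [0.0, 0.999, 0.035, -0.001]
force: [-4.3, -1.2, -2.0]
opening: 0.0003
```

Request:
step_arm(
  increments=[
    [[8, 0, 0, 0, 0, 0, 0], [8, 0, 0, 0, 0, 0, 0], [8, 0, 0, 0, 0, 0, 0], [6, 0, 0, 0, 0, 0, 0], [4, 0, 0, 0, 0, 0, 0]],
  ],
)

```text
t: 15.5
position: [0.5484, 0.1553, 0.0314]
tcp_rot: [0.0, 0.999, 0.035, 0.0]
force: [-4.5, -1.2, -3.4]
opening: 0.0005
```

```bash
python3 look.py 5
python3 - <<'E'
from h import *
from rig import env
c,A=fr('L');print((env.observe()["position"]-c)@A)
E
```

```text
t 15.5 [0.5484 0.1553 0.0314] [-4.5  -1.23 -3.39]
scene L tab x,y 213 [[0.0207, 0.0399, 0.0535], [0.1073, 0.1096, 0.1159]] car x [-0.0112  0.0606]
scene M tab x,y 194 [[-0.0519, -0.0339, -0.0199], [0.1036, 0.1052, 0.1115]] car x [-0.0626 -0.012 ]
scene R tab x,y 141 [[-0.0606, -0.0374, -0.0271], [0.107, 0.1093, 0.1143]] car x [-0.0709 -0.0201]
top L tab x,y 0 0 car x 0
top M tab x,y 43 [[-0.0574, -0.0402, -0.0222], [0.1053, 0.1083, 0.1118]] car x [-0.0644 -0.0143]
top R tab x,y 61 [[-0.0651, -0.0485, -0.0306], [0.1079, 0.1131, 0.1158]] car x [-0.0727 -0.0222]
[-0.00155919  0.00105322  0.03172291]
```

Request:
step_arm(
  increments=[
    [[3, 0, 0, 0, 0, 0, 0], [3, 0, 0, 0, 0, 0, 0], [3, 0, 0, 0, 0, 0, 0], [3, 0, 0, 0, 0, 0, 0], [2, 0, 0, 0, 0, 0, 0]],
  ],
)

```text
t: 16.23
position: [0.5625, 0.1563, 0.0317]
tcp_rot: [-0.0, 0.999, 0.035, 0.0]
force: [-4.2, -0.4, 0.0]
opening: 0.0005
```

Request:
step_arm(
  increments=[
    [[1, 0, 0, 0, 0, 0, 0], [1, 0, 0, 0, 0, 0, 0], [1, 0, 0, 0, 0, 0, 0], [0, 0, 0, 0, 0, 0, 0], [0, 0, 0, 0, 0, 0, 0]],
  ],
)

```text
t: 16.85
position: [0.5654, 0.1565, 0.0317]
tcp_rot: [-0.0, 0.999, 0.035, 0.0]
force: [-3.7, -0.9, 0.4]
opening: 0.0005
```

Request:
step_arm(
  increments=[
    [[1, 0, 0, 0, 0, 0, 0], [1, 0, 0, 0, 0, 0, 0], [0.5, 0, 0, 0, 0, 0, 0], [0, 0, 0, 0, 0, 0, 0], [0, 0, 0, 0, 0, 0, 0]],
  ],
)

```text
t: 17.48
position: [0.5678, 0.1568, 0.0316]
tcp_rot: [-0.0, 0.999, 0.035, 0.0]
force: [-3.8, -0.9, 2.3]
opening: 0.0005
```

Request:
step_arm(
  increments=[
    [[1, 0, 0, 0, 0, 0, 0], [1, 0, 0, 0, 0, 0, 0], [0, 0, 0, 0, 0, 0, 0], [0, 0, 0, 0, 0, 0, 0], [0, 0, 0, 0, 0, 0, 0]],
  ],
)

```text
t: 18.1
position: [0.5688, 0.1569, 0.0314]
tcp_rot: [0.0, 0.999, 0.035, -0.001]
force: [-6.4, -1.1, 3.9]
opening: 0.0003
```

Request:
step_arm(
  increments=[
    [[1, 0, 0, 0, 0, 0, 0], [0.5, 0, 0, 0, 0, 0, 0], [0, 0, 0, 0, 0, 0, 0], [0, 0, 0, 0, 0, 0, 0], [0, 0, 0, 0, 0, 0, 0]],
  ],
)

```text
t: 18.73
position: [0.5688, 0.1571, 0.031]
tcp_rot: [0.0, 0.999, 0.035, -0.003]
force: [-10.4, -0.6, 7.2]
opening: 0.0003
```

The TCP has stopped at x = 0.5688 while the force rises to 10 N, so the clip is against the far stop. I'll retreat in −x and then go up.

Request:
step_arm(
  increments=[
    [[-6, 0, 0, 0, 0, 0, 0], [-15, 0, 0, 0, 0, 0, 0], [-15, 0, 0, 0, 0, 0, 0], [0, 0, -45, 0, 0, 0, 0], [0, 0, -45, 0, 0, 0, 0]],
  ],
)

```text
t: 19.35
position: [0.5354, 0.1545, 0.1223]
tcp_rot: [-0.0, 0.999, 0.035, 0.001]
force: [0.7, 0.2, 0.3]
opening: 0.0003
```

Request:
step_arm(
  increments=[
    [[-30, 0, -20, 0, 0, 0, 0], [-35, 0, -20, 0, 0, 0, 0], [-35, 0, -20, 0, 0, 0, 0], [0, 0, 0, 0, 0, 0, 0], [0, 0, 0, 0, 0, 0, 0]],
  ],
)

```text
t: 19.98
position: [0.4361, 0.1475, 0.1815]
tcp_rot: [-0.0, 0.999, 0.035, 0.001]
force: [0.1, 0.1, -0.3]
opening: 0.0006
```

```bash
python3 look.py 6
```

```text
t 19.975 [0.4361 0.1475 0.1815] [ 0.05  0.1  -0.34]
scene L tab x,y 248 [[0.0402, 0.0585, 0.0739], [0.1073, 0.1097, 0.1151]] car x [0.0302 0.081 ]
scene M tab x,y 191 [[-0.0529, -0.0333, -0.019], [0.1035, 0.1052, 0.1113]] car x [-0.0625 -0.0122]
scene R tab x,y 140 [[-0.0607, -0.0374, -0.0272], [0.1069, 0.1094, 0.1143]] car x [-0.0706 -0.0199]
top L tab x,y 62 [[0.0377, 0.0535, 0.0695], [0.109, 0.1101, 0.1145]] car x [0.0537 0.0781]
top M tab x,y 46 [[-0.057, -0.0425, -0.0221], [0.1053, 0.1085, 0.1122]] car x [-0.0644 -0.0145]
top R tab x,y 60 [[-0.0653, -0.05, -0.0307], [0.1078, 0.1134, 0.116]] car x [-0.0723 -0.022 ]
```

View pics/scene6.png

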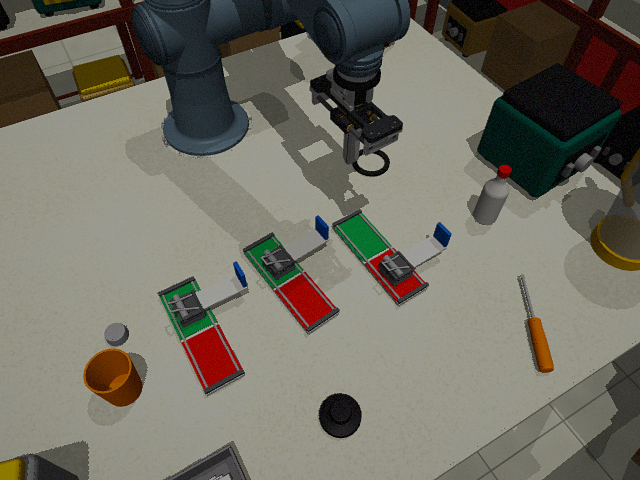

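View pics/top6.png

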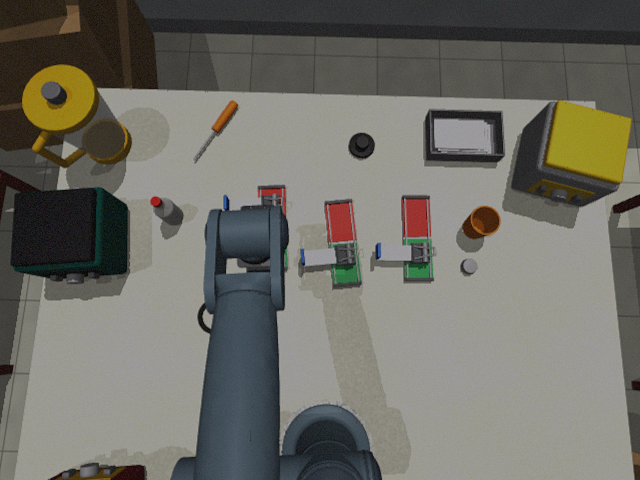

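L's clip now sits fully on red at about (397,266), with its front 26 mm from the far stop. That mirrors the 27 mm gap given for the green end. M and R are unmoved on green with their cards drawn. The cup, bottle and knob are at the same pixels as before, so I'll hand in.

```bash
python3 -c "
from rig import env
print(env.sign_off())"
```

```text
the job is handed in; nothing more can be done
None
```

The job is handed in: the weak clip is fully on red, and the other two are still on green with their cards drawn. It took about 20 s of the 54 s allowed.

- **Card test:** I drew all three cards by their blue tabs, seen from the robot as right, middle and left. They came out about 29, 28 and 32 mm. The steady forces along the draw were about 12 N, 13 N and 4 N, so the left clip has the weak spring.
- **Push:** I pushed only the left clip, which slid at about 4.5 N. At the end the tool stopped moving and the force rose to 10 N, so the clip is against its stop. Its carriage moved about 105 mm. It then stood about 26 mm short of the far stop, much like the 27 mm gap given for the near end.
- **Last checks:** The middle and right carriages had not moved measurably. The cup, bottle and knob were in the same places in the pictures, judged by eye. The arm was clear of everything, with force near zero.
- **Disagreement:** The right tab measured about 3 mm further out than the others in both cameras before I touched it. I took this as an error in my slide position. It does not affect the drawn distance, which is a difference between two readings.

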